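# Gauge the coin tubes

### The job

Take the gauge rod out of its stand and find by feel the coin tube of the magazine that is not jammed: press the rod down a tube, past its stiff follower, until it stops hard. If the rod's ring mark is still well above the mouth that tube is jammed; do not force it, try another. Leave the rod standing free in a tube where it is fully home, its ring mark level with the mouth, and leave the other things on the table alone.

Things in the scene. Friction and masses are not known exactly. Their poses are not given: they have to be found in the camera images.
- rod: Gauge rod, loose, about 0.14 kg, upright in the stand at the start. Origin at the centre of its lower tip, z up along it. Steel shaft 18 mm in diameter from 0 to 82 mm (tip tapered to 15 mm over 2 mm); steel guard disc 34 mm in diameter at 82 to 87 mm; round black grip 22 mm in diameter at 87 to 139 mm (top). A thin dark ring mark goes round the shaft 58 mm above the tip.
- rod_mark (a point): the ring mark: the point on the rod's axis 58 mm above its tip; level with a tube's mouth when the rod is fully home in that tube
- stand: Black block 64 x 64 x 40 mm, fixed to the table, origin at the centre of its underside. One upright hole 21 mm wide and 30 mm deep in the middle of its top, where the rod starts (rod tip 10 mm above the table).
- magazine: Square aluminium block 96 x 96 x 75 mm, fixed, origin at the centre of its underside, z up. Three upright blind tubes open in its top, in a triangle, 45 mm between centres, 20 mm wide, chamfered mouths, floor 58 mm below the mouth. One tube is clear (now and then two), the others have a coin wedged 38 mm down. Stop at about 12 N; over 40 N between rod and block is forcing it.
- magazine_hole0 (a point): mouth of one of the three tubes: centre of the first round hole in the magazine's top face, 26 mm from the middle of that face, 75 mm above the table, on its own +x side. In every tube a follower disc waits 22 to 32 mm down: it yields to about 6 N, drags so all the way, and stays where left
- magazine_hole1 (a point): mouth of one of the three tubes: centre of the second round hole in the magazine's top face, 26 mm from the middle of that face, 75 mm above the table, 120 degrees anticlockwise (from above) from the first. In a jammed tube the rod stops rigidly with its ring mark 20 mm above the mouth
- magazine_hole2 (a point): mouth of one of the three tubes: centre of the third round hole in the magazine's top face, 26 mm from the middle of that face, 75 mm above the table, 120 degrees clockwise (seen from above) from the first
- detergent: bystander: blue bottle, 72 mm wide, 190 mm high; origin at the centre of its underside
- softener: bystander: white bottle, 64 mm wide, 160 mm high; origin at the centre of its underside
- coin_cup: bystander: grey plastic cup, 72 mm wide, 60 mm high; origin at the centre of its underside
- screwdriver: bystander: screwdriver lying along its x axis
- padlock: bystander: brass padlock, 20 x 42 x 64 mm, standing; origin at the centre of its underside
- coin_stack: bystander: stack of coins, 26 mm wide, 24 mm high; origin at the centre of its underside
- soap_carton: bystander: carton 60 x 90 x 120 mm; origin at the centre of its underside
There are look-alikes about, which are no part of the job. What is shaped like the stand but orange or yellow is not meant.

How it is judged (in metres and radians):
On the way:
1. the rod is lifted out of its stand (z of rod in the frame of stand above 0.06 m), for 0.1 s.
At the end, for the whole second after the job is handed in: The rod stands in one of the tubes (tip within 4 mm of that tube's axis, within 5 degrees of upright) with its tip no more than 3 mm above the tube's floor, so the ring mark is level with the mouth to 3 mm; released and at rest ((horizontal distance between rod and magazine_hole0 below 0.004 m or horizontal distance between rod and magazine_hole1 below 0.004 m or horizontal distance between rod and magazine_hole2 below 0.004 m) and z of rod in the frame of magazine below 0.02 m and angle between rod's own z axis and vertical below 0.09 rad and linear speed of rod below 0.02 m/s and contact force between the fingers and rod below 0.1 N); the robot touches nothing.
It fails at once if the rod is pressed on the magazine, its followers or a jam with more than 40 N (contact force between rod and magazine above 40 N).
It fails at once if a bystander is moved more than 30 mm (distance of any of detergent, softener, coin_cup, screwdriver, padlock, coin_stack, soap_carton from where it was at the start of the episode above 0.03 m).
It also fails if it takes over 61 s, if anything falls off the work surface, if the arm or the gripper's body presses on something with over 40 N, if the wrist force passes 120 N, or if a joint passes its speed limit or range.

### The arm

A 6-joint arm with a two-finger parallel gripper is mounted at the origin on the work surface. World frame = base frame: x ahead of the robot, y to its left, z up, the work surface at z = 0. Lengths are in mm, angles in rad, forces in N, time in s.
With the tool pointing down it reaches from about 350 to 875 mm from the base axis. Payload 4.2 kg.
Tool frame: the origin (TCP) lies between the finger pads; the fingertips stand 14 mm ahead of it and the grasp point (between the pads) lies 5 mm behind it; z points along the fingers, y is the line along which they close (so a half turn about z gives the same grasp; the last joint's range is limited). The gripper opens to 85 mm and grips with 20 to 120 N. Pads are 22 mm wide; open, the fingers measure 114 mm over their backs; the gripper's body (76 mm by 85 mm) begins 54 mm behind the grasp point. The pads swing forward as they close: fully open they stand 13 mm farther back than shut.
Start: joints at [-0.851, 0.385, 0.008, 0, -1.194, -0.259], TCP at [277.927, -559.782, 245.312] pointing down, gripper open.
Joint ranges: [-3.14, 3.14], [-1.21, 2.06], [-1.07, 1.41], [-3.16, 2.05], [-2.99, -0.16], [-3.1, 3.1]. Speed limits (rad/s): [2.79, 2.79, 3.14, 3.14, 3.14, 3.14].

### API

Orientations are given as a unit quaternion [w, x, y, z].
In Python, from rig import manip gives the robot as it stands. The module is installed in compiled form; this text tells all that it offers.
- The arm moves only by the tool carry_out, never from a script. Its argument "deltas" is a list that holds one entry, the list of rows, each a list of 6 numbers: the shift along the tool's x, y, z in cm, then the turn, a rotation vector about the tool's x, y, z in rad. A call has 1 to 20 rows; each row is the pose to reach, as a shift and turn from the pose commanded when the call began, along the tool's axes at that moment; what a row does not reach only later rows make up. A row lasts 1/12 s, in which the tool goes at most 41.7 mm and 7.16 degrees, less where a joint would pass 70% of its speed; a pose out of reach is approached as far as the arm can. A call with a gripper value outside its range is refused whole. "claw" is the opening, from 0 (shut) to 1 (fully open), set as the call begins (left out, the last holds). The fingers move at their own pace and stop on an object; "grip_force" is the grip in N (left out, the last holds). Time passes only in rows, so rows that repeat a pose let the fingers close. It gives the time, the measured TCP pose, the force, the opening and the grip force at its end, in the units of the state.
- manip.get_state(): the state, without advancing time (a new reading comes with each control period).
- manip.get_image(name): name is "scene" or "top" or "wrist"; returns a dict with "color" (420x560x3 uint8, red, green, blue), "range_z" (420x560 float32, mm along the optical axis (not along the pixel's ray), 0 where there is no reading), "mtx" (3x3 intrinsics, pixels), "k1" (the pictures are not rectified: a ray, as slopes to the right and down, at radius r is drawn at 1 + k1 r^2 times it, then the intrinsics apply), "extrinsics" (4x4, takes a point from camera to world coordinates). Camera axes: x right, y down, z forward; pixel columns grow to the right and rows downward; lengths in mm; the calibration is good to about 2 mm. A picture is of the moment at which its call begins.
- manip.sign_off(): hands the job in; it is judged then, once.
The state is a dict: "time": time; "joints": joint angles; "dq": joint speeds; "tau": joint torques, N m; "tool_pos": TCP position; "ee_rot": TCP orientation; "contact_force": force on the tool from outside, world axes, zero at the start; "wrist_torque": the same for the moment, N m; "opening": opening from 0.0 (shut) to 1.0 (fully open); "gripper_force": force on a finger pad.
Only numpy, scipy, OpenCV 4.12 (cv2) and the standard library are available. Lean on these libraries where they do the work, as an engineer would, in place of code of your own. Each camera call takes 0.05 s, during which the arm holds its last target. There are 200 camera calls.

## Working session

There is one attempt and no reset: what is moved stays moved. The work goes in short steps, Python scripts to look and compute and a tool call to move; the robot and the scene stay as the last step left them, time stands still between calls to the robot, and variables do not carry over. Pictures are saved under pics/ and viewed, at most 10 in all, crops included, and the job is handed in when it is done.

Besides the shell and the picture viewer there is one more tool, called after ">>>" as name(argument=value, ...) on one line, values as JSON. carry_out: Moves the arm, as the interface text tells. Its arguments: {"type":"object","properties":{"deltas":{"type":"array"},"claw":{"type":"number"},"grip_force":{"type":"number"}},"required":["deltas"]}

```bash
mkdir -p pics
cat > h.py <<'E'
import numpy as np, cv2
from rig import manip
def shot(n):
    im=manip.get_image(n); np.savez(f'{n}.npz',**{k:np.asarray(v) for k,v in im.items()}); return im
def load(n): return dict(np.load(f'{n}.npz'))
def ray(im,u,v):
    K=im['mtx']; k=float(im['k1'])
    p=cv2.undistortPoints(np.array([[[u,v]]],float),K,np.array([k,0,0,0,0.]))[0,0]
    return np.array([p[0],p[1],1.])
def at_z(im,u,v,z):
    T=im['extrinsics']; d=T[:3,:3]@ray(im,u,v); o=T[:3,3]; return o+d*(z-o[2])/d[2]
def at_d(im,u,v):
    T=im['extrinsics']; return T[:3,:3]@(ray(im,u,v)*im['range_z'][int(v),int(u)])+T[:3,3]
def proj(im,P):
    T=im['extrinsics']; c=T[:3,:3].T@(np.array(P,float)-T[:3,3]); s=c[:2]/c[2]; s=s*(1+float(im['k1'])*(s@s)); K=im['mtx']; return K[0,0]*s[0]+K[0,2],K[1,1]*s[1]+K[1,2]
def save(im,fn,box=None,f=1):
    c=im['color'][:,:,::-1]
    if box: c=c[box[1]:box[3],box[0]:box[2]]
    cv2.imwrite(fn,cv2.resize(c,None,fx=f,fy=f,interpolation=cv2.INTER_CUBIC))
E
python3 - <<'E'
from h import *
for n in('top','scene'):
    im=shot(n); save(im,f'pics/{n}1.png'); print(im['extrinsics'].round(2),im['mtx'],im['k1'])
print(manip.get_state())
E
```

```text
[[ 0.00000e+00 -9.90000e-01  1.70000e-01  3.77100e+02]
 [-1.00000e+00 -0.00000e+00 -1.00000e-02 -6.50000e-01]
 [ 1.00000e-02 -1.70000e-01 -9.90000e-01  1.15907e+03]
 [ 0.00000e+00  0.00000e+00  0.00000e+00  1.00000e+00]] [[495.43692016   0.         271.12889688]
 [  0.         495.43692016 207.06731381]
 [  0.           0.           1.        ]] -0.08196510441611111
[[ 1.60000e-01  6.80000e-01 -7.20000e-01  1.19891e+03]
 [ 9.90000e-01 -1.10000e-01  1.10000e-01 -1.06090e+02]
 [-0.00000e+00 -7.30000e-01 -6.90000e-01  7.15080e+02]
 [ 0.00000e+00  0.00000e+00  0.00000e+00  1.00000e+00]] [[423.72145207   0.         275.29151639]
 [  0.         423.72145207 211.04367599]
 [  0.           0.           1.        ]] -0.060491537134474284
{'time': 0.1, 'joints': array([-8.51416010e-01,  3.85489852e-01,  6.75065190e-03, -4.20474681e-04,
       -1.19401654e+00, -2.58620110e-01]), 'dq': array([-6.70892688e-05, -2.74856005e-03,  2.69535473e-03,  1.96201282e-03,
        5.08688100e-04,  3.54287175e-04]), 'tau': array([-2.64615182e-04, -3.93320239e+01,  1.88929456e+01,  4.19794500e+00,
       -2.58475760e-03,  1.07626317e-05]), 'tool_pos': array([ 277.69303869, -559.3614663 ,  244.32232335]), 'ee_rot': array([-2.87698563e-04, -2.28271991e-01,  9.73596888e-01,  9.56682401e-04]), 'contact_force': array([0.66713774, 0.2946255 , 0.48324121]), 'wrist_torque': array([0.03577094, 0.0319177 , 0.05083261]), 'gripper_force': 0.0, 'opening': 0.9953653276464591}
```

View pics/top1.png

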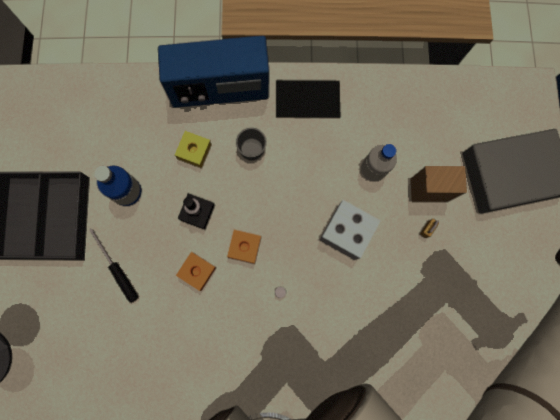

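View pics/scene1.png

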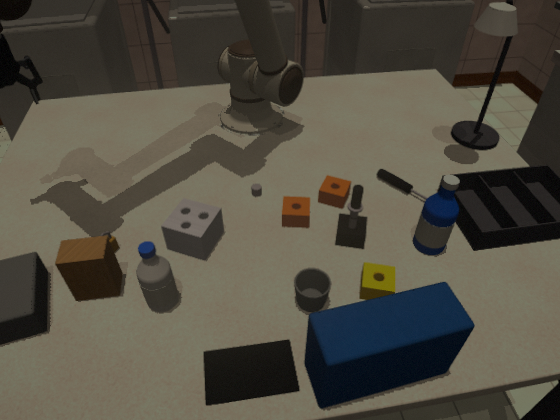

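The top view shows the rod in the black stand at about (195,210) and the magazine with three holes around (350,229). The bottles are at (120,185) and (380,160). The look-alike stands are orange and yellow. I'll enlarge both places.

Run:
```python
from h import *
im=load('top'); c=im['color'][:,:,::-1]
a=cv2.resize(c[185:235,170:220],None,fx=8,fy=8,interpolation=cv2.INTER_CUBIC)
b=cv2.resize(c[195:265,315:385],(400,400),interpolation=cv2.INTER_CUBIC)
cv2.imwrite('pics/c1.png',np.hstack([a,b]))
```

```text
(no output)
```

View pics/c1.png

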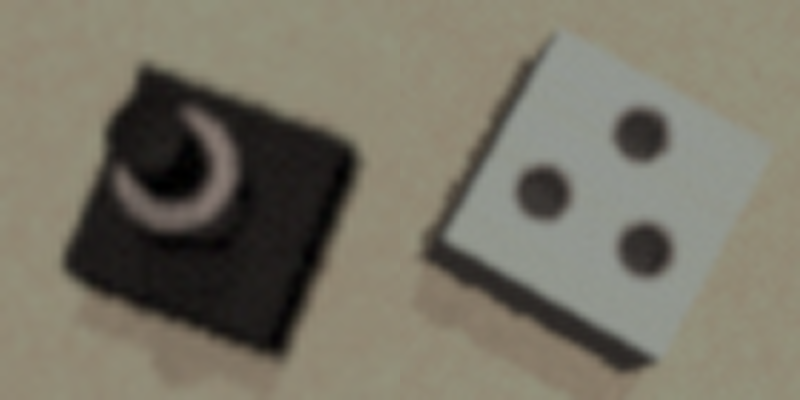

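The crop shows the guard disc at about (178,165) and the stand's top face centred near (213,207). The magazine holes are at crop (543,193), (641,134) and (645,249).

Run:
```python
from h import *
from scipy.spatial.transform import Rotation as R
im=load('top')
A=lambda x,y:(170+(x+.5)/8-.5,185+(y+.5)/8-.5)
B=lambda x,y:(315+(x-400+.5)/5.714-.5,195+(y+.5)/5.714-.5)
print('guard',at_z(im,*A(178,165),97),'griptop',at_z(im,*A(148,137),149),'stand',at_z(im,*A(213,207),40), [at_z(im,*A(*p),40).round(1) for p in((145,68),(357,148),(68,268))])
H=[at_z(im,*B(*p),75) for p in((543,193),(641,134),(645,249))]
print('holes',np.round(H,1),'cent',np.mean(H,0).round(1),[np.linalg.norm(H[i]-H[i-1]).round(1) for i in range(3)])
print('corners',[at_z(im,*B(*p),75).round(1) for p in((558,30),(772,150),(655,358),(443,240))])
s=manip.get_state(); q=s['ee_rot']; M=R.from_quat(np.r_[q[1:],q[0]]).as_matrix(); print(M.round(3))
```

```text
guard [565.33711966 161.34077181  97.        ] griptop [563.47645843 161.41848943 149.        ] stand [563.24964635 159.64546255  40.        ] [array([603.8, 180.4,  40. ]), array([580.5, 118.7,  40. ]), array([545.5, 200.7,  40. ])]
holes [[ 518.  -163.2   75. ]
 [ 541.1 -202.    75. ]
 [ 496.2 -202.3   75. ]] cent [ 518.4 -189.1   75. ] [np.float64(44.8), np.float64(45.2), np.float64(44.9)]
corners [array([ 582.2, -170.5,   75. ]), array([ 534.9, -253.2,   75. ]), array([ 454.2, -205. ,   75. ]), array([ 499.7, -124. ,   75. ])]
[[-0.896 -0.444 -0.001]
 [-0.444  0.896  0.002]
 [ 0.     0.002 -1.   ]]
```

>>> carry_out(deltas=[[[-4,3.6,0,0,0,0],[-7,6.3,0,0,0,0],[-10,9,0,0,0,0],[-13,11.7,0,0,0,0],[-16,14.4,0,0,0,0],[-19,17.1,0,0,0,0],[-22,19.8,0,0,0,0],[-25,22.5,0,0,0,0],[-28,25.2,0,0,0,0],[-31,27.9,0,0,0,0],[-34,30.6,0,0,0,0],[-37,33.3,0,0,0,0],[-40,36,0,0,0,0],[-43,38.7,0,0,0,0],[-46,41.4,0,0,0,0],[-49,44.1,0,0,0,0],[-52,46.8,0,0,0,0],[-55,49.5,0,0,0,0],[-57.6,51.8,0,0,0,0],[-57.6,51.8,0,0,0,0]]], claw=1)

```text
time: 1.77
tool_pos: [565.3, 165.4, 243.9]
ee_rot: [0.0, -0.231, 0.973, 0.0]
contact_force: [0.4, -0.8, -0.3]
opening: 1.003
gripper_force: 0.0
```

```bash
cat >> h.py <<'E'
from scipy.spatial.transform import Rotation as R
def st(p=True):
    s=manip.get_state(); q=s['ee_rot']; s['M']=R.from_quat(np.r_[q[1:],q[0]]).as_matrix()
    if p: print('t',round(s['time'],2),'pos',s['tool_pos'].round(1),'F',s['contact_force'].round(1),'T',s['wrist_torque'].round(2),'op',round(s['opening'],3),'gf',round(s['gripper_force'],1),'rv',(R.from_matrix(s['M']).as_quat()).round(4),'j',s['joints'].round(2))
    return s
def to(P):
    s=st(); print('cm', (s['M'].T@(np.array(P)-s['tool_pos'])/10).round(2))
E
python3 - <<'E'
from h import *
to([564,160.5,121])
im=shot('wrist'); save(im,'pics/w1.png'); print([proj(im,[564,160.5,z]) for z in(149,97)])
E
```

```text
t 1.77 pos [565.3 165.4 243.9] F [ 0.4 -0.8 -0.3] T [-0.05 -0.02  0.02] op 1.003 gf 0.0 rv [-2.307e-01  9.730e-01  1.000e-04  2.000e-04] j [ 0.56  0.32 -0.09 -0.   -1.16 -1.66]
cm [ 0.35 -0.38 12.29]
[(np.float64(273.0451762759197), np.float64(213.7235213654069)), (np.float64(274.09643985395), np.float64(196.95271561743942))]
```

View pics/w1.png

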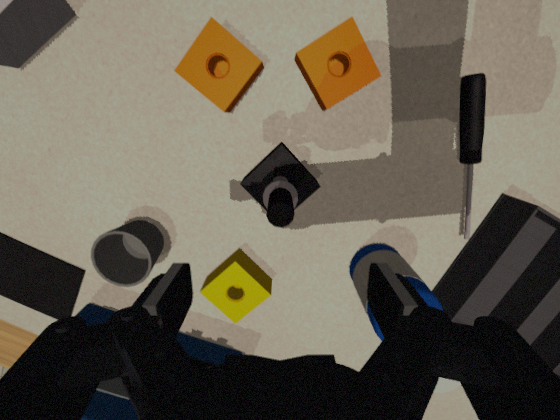

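The wrist view shows the rod's grip top at about (281,212) and its guard at about (281,193), in the black stand. The blue bottle is under the right finger, near (395,290).

Run:
```python
from h import *
im=load('wrist'); print(at_z(im,281,212,149).round(1),at_z(im,281,193,97).round(1), at_d(im,375,262).round(1),at_d(im,395,280).round(1))
t=load('top'); print('det',at_z(t,119,178,170),at_z(t,104,173,190), at_z(t,388,152,160))
to([564,160.5,121])
```

```text
[560.  165.4 149. ] [557.7 164.6  97. ] [592.6 306.9  50.8] [533.7 204.2 262.9]
det [608.86248192 302.35410201 170.        ] [614.55831038 327.5737349  190.        ] [ 668.87455813 -256.70381732  160.        ]
t 1.82 pos [564.  163.1 243.8] F [ 0.4 -0.8  0.6] T [-0.04  0.04  0.02] op 1.003 gf 0.0 rv [-2.301e-01  9.732e-01 -2.000e-04 -9.000e-04] j [ 0.56  0.32 -0.09 -0.   -1.16 -1.66]
cm [ 0.09 -0.24 12.28]
```

>>> carry_out(deltas=[[[0.1,-0.1,3,0,0,0],[0.1,-0.1,5.5,0,0,0],[0.1,-0.1,5.5,0,0,0],[0.1,-0.1,5.5,0,0,0]]])

```text
time: 2.15
tool_pos: [562.3, 157.8, 189.4]
ee_rot: [-0.002, -0.228, 0.974, -0.001]
contact_force: [0.0, -0.0, 0.8]
opening: 1.0
gripper_force: 0.0
```

Run:
```python
from h import *
im=shot('wrist'); save(im,'pics/w2.png',(200,120,380,300),3); s=st(); print([proj(im,s['tool_pos']-[0,0,z]) for z in(0,40,90)])
```

```text
t 2.2 pos [563.4 158.3 191.1] F [0.4 0.5 0.2] T [-0.03 -0.    0.01] op 0.997 gf 0.0 rv [-2.282e-01  9.736e-01 -4.000e-04  2.000e-04] j [ 0.55  0.36 -0.17  0.   -1.04 -1.66]
[(np.float64(277.2839830715002), np.float64(284.44376900516335)), (np.float64(277.7054069790573), np.float64(249.8220484414864)), (np.float64(278.037314382549), np.float64(222.64254448526245))]
```

View pics/w2.png

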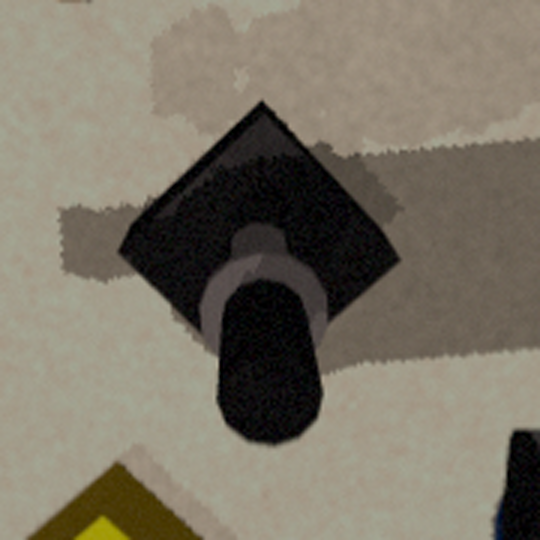

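The crop shows the grip top centred at about (270,392), which is full-image (290,250.5). The guard is centred at about (264,312), which is full-image (288,224).

Run:
```python
from h import *
im=load('wrist'); print(at_z(im,289.8,250.5,149).round(1),at_z(im,287.8,224,95).round(1))
to([562,161.5,119])
```

```text
[561.4 165.5 149. ] [562.9 166.6  95. ]
t 2.2 pos [563.4 158.3 191.1] F [0.4 0.5 0.2] T [-0.03 -0.    0.01] op 0.997 gf 0.0 rv [-2.282e-01  9.736e-01 -4.000e-04  2.000e-04] j [ 0.55  0.36 -0.17  0.   -1.04 -1.66]
cm [-0.02  0.35  7.21]
```

>>> carry_out(deltas=[[[-0.17,0.44,2.5,0,0,0],[-0.17,0.44,5,0,0,0],[-0.17,0.44,7,0,0,0],[-0.17,0.44,7,0,0,0],[-0.17,0.44,7,0,0,0]]])

```text
time: 2.62
tool_pos: [563.4, 163.5, 121.5]
ee_rot: [0.001, -0.228, 0.974, -0.0]
contact_force: [0.1, 0.4, 0.3]
opening: 1.002
gripper_force: 0.0
```

>>> carry_out(deltas=[[[0,0,0,0,0,0],[0,0,0,0,0,0],[0,0,0,0,0,0],[0,0,0,0,0,0],[0,0,0,0,0,0],[0,0,0,0,0,0],[0,0,0,0,0,0],[0,0,0,0,0,0],[0,0,0,0,0,0],[0,0,0,0,0,0]]], claw=0, grip_force=60)

```text
time: 3.45
tool_pos: [563.1, 164.0, 121.1]
ee_rot: [0.001, -0.229, 0.974, 0.0]
contact_force: [-1.0, 0.8, 5.8]
opening: 0.246
gripper_force: 58.6
```

Run:
```python
from h import *
st()
```

```text
t 3.45 pos [563.1 164.  121.1] F [-1.   0.8  5.8] T [0.21 0.47 0.02] op 0.246 gf 58.6 rv [-2.286e-01  9.735e-01  1.000e-04  7.000e-04] j [ 0.56  0.44 -0.25  0.   -0.88 -1.67]
```

>>> carry_out(deltas=[[[0,0,-1,0,0,0],[0,0,-3,0,0,0],[0,0,-6,0,0,0],[0,0,-9,0,0,0],[0,0,-11,0,0,0],[0,0,-11,0,0,0],[0,0,-11,0,0,0]]])

```text
time: 4.03
tool_pos: [562.5, 163.8, 231.0]
ee_rot: [0.001, -0.228, 0.974, 0.001]
contact_force: [0.8, -0.2, -2.2]
opening: 0.24
gripper_force: 59.0
```

Run:
```python
from h import *
to([519,-130,232])
```

```text
t 4.03 pos [562.5 163.8 231. ] F [ 0.8 -0.2 -2.2] T [-0.02  0.12 -0.05] op 0.24 gf 59.0 rv [-2.282e-01  9.736e-01  6.000e-04  6.000e-04] j [ 0.56  0.33 -0.11 -0.   -1.13 -1.67]
cm [ 16.95 -24.38  -0.15]
```

>>> carry_out(deltas=[[[1.2,-2.6,0,0,0,0],[2.6,-5.6,0,0,0,0],[4,-8.6,0,0,0,0],[5.4,-11.6,0,0,0,0],[6.8,-14.6,0,0,0,0],[8.2,-17.6,0,0,0,0],[9.6,-20.6,0,0,0,0],[11,-23.6,0,0,0,0],[12.4,-26.6,0,0,0,0],[13.2,-28.8,0,0,0,0],[13.6,-29.6,0,0,0,0],[13.6,-29.6,0,0,0,0],[13.6,-29.6,0,0,0,0],[13.6,-29.6,0,0,0,0],[13.6,-29.6,0,0,0,0]]])

```text
time: 5.28
tool_pos: [572.3, -160.7, 229.9]
ee_rot: [-0.0, -0.229, 0.973, 0.0]
contact_force: [0.3, -0.1, -1.7]
opening: 0.247
gripper_force: 59.2
```

Run:
```python
from h import *
im=shot('wrist'); save(im,'pics/w3.png',None,1.4); s=st(); print([proj(im,p) for p in([518,-163,75],[541,-202,75],[496,-202,75])]); print('tip at',proj(im,s['tool_pos']-[0,0,111]))
```

```text
t 5.33 pos [ 572.4 -160.7  230.1] F [-0.1  0.1 -0.6] T [ 0.02 -0.    0.05] op 0.236 gf 59.2 rv [-2.292e-01  9.734e-01  2.000e-04 -2.000e-04] j [-0.    0.34 -0.09 -0.   -1.13 -1.11]
[(np.float64(301.9601536537809), np.float64(146.40337158699538)), (np.float64(253.15058738676575), np.float64(149.9245579434155)), (np.float64(274.6119694568737), np.float64(104.23315893383466))]
tip at (np.float64(277.8920164427342), np.float64(212.03679254359872))
```

View pics/w3.png

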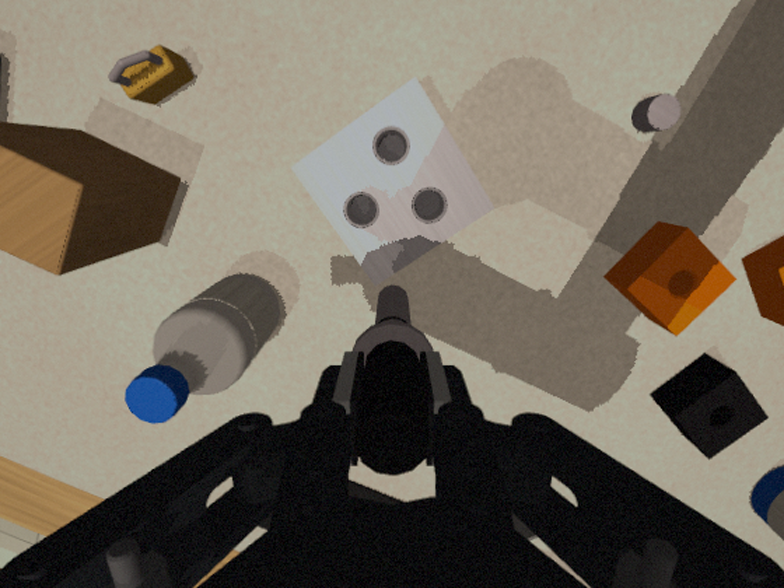

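Seen from the wrist, the tubes are at (391,146), (361,210) and (429,205) in the enlarged picture. The rod hangs straight between the fingers with its tip near (393,297), so the view gives a second measure of the holes relative to the tip.

Run:
```python
from h import *
im=load('wrist'); H=[at_z(im,x/1.4,y/1.4,75) for x,y in((429,205),(361,210),(391,146))]
print(np.round(H,1)); print('tip',at_z(im,393/1.4,297/1.4,119.))
c=im['color'][190:250,245:315][:,:,::-1]
c2=im['color'][85:170,235:330][:,:,::-1]
cv2.imwrite('pics/w3c.png',np.hstack([cv2.resize(c,(350,400),interpolation=cv2.INTER_CUBIC),cv2.resize(c2,(447,400),interpolation=cv2.INTER_CUBIC)]))
```

```text
[[ 516.2 -159.3   75. ]
 [ 539.1 -198.1   75. ]
 [ 494.2 -198.3   75. ]]
tip [ 571.49331952 -158.51073516  119.        ]
```

View pics/w3c.png

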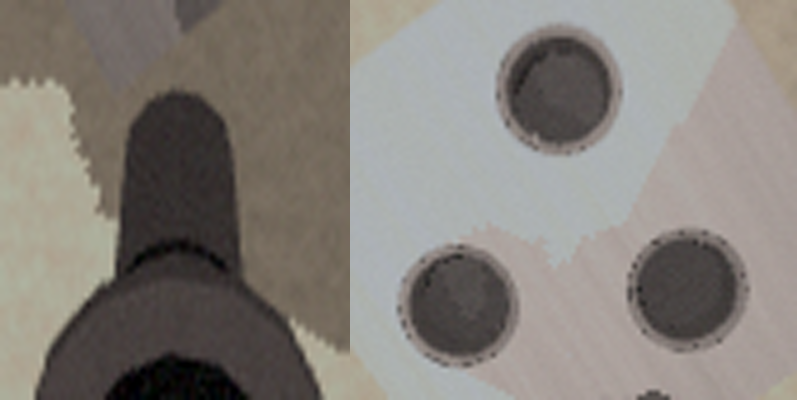

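The enlarged crop puts the holes at full-image (279.0,103.5), (257.6,149.2) and (306.4,146.2), and the tip at about (280.1,213). Allowing for the tip's own offset, both cameras agree to about 1.5 mm.

>>> carry_out(deltas=[[[2,0.9,0,0,0,0],[4,1.8,1,0,0,0],[4.97,2.29,2.5,0,0,0],[4.97,2.29,2.8,0,0,0],[4.97,2.29,2.8,0,0,0],[4.97,2.29,2.8,0,0,0],[4.97,2.29,2.8,0,0,0]]])

```text
time: 5.92
tool_pos: [519.3, -163.3, 203.2]
ee_rot: [0.001, -0.229, 0.973, -0.0]
contact_force: [0.1, 0.0, -1.7]
opening: 0.245
gripper_force: 59.2
```

Run:
```python
from h import *
to([517.7,-162.4,178])
```

```text
t 5.92 pos [ 519.3 -163.3  203.2] F [ 0.1  0.  -1.7] T [ 0.02  0.02 -0.07] op 0.245 gf 59.2 rv [-2.288e-01  9.735e-01 -5.000e-04  1.000e-03] j [-0.01  0.28 -0.26  0.   -1.03 -1.1 ]
cm [0.11 0.16 2.52]
```

>>> carry_out(deltas=[[[0.1,0.15,0.5,0,0,0],[0.1,0.15,1,0,0,0],[0.1,0.15,1.4,0,0,0],[0.1,0.15,1.6,0,0,0],[0.1,0.15,1.8,0,0,0],[0.1,0.15,2,0,0,0],[0.1,0.15,2.2,0,0,0],[0.1,0.15,2.2,0,0,0]]])

```text
time: 6.58
tool_pos: [516.1, -162.6, 179.9]
ee_rot: [-0.0, -0.228, 0.974, 0.0]
contact_force: [-0.1, 1.0, -2.5]
opening: 0.245
gripper_force: 59.2
```

Run:
```python
from h import *
to([517.7,-162.4,170])
```

```text
t 6.58 pos [ 516.1 -162.6  179.9] F [-0.1  1.  -2.5] T [ 0.18 -0.04  0.  ] op 0.245 gf 59.2 rv [-2.283e-01  9.736e-01  1.000e-04 -2.000e-04] j [-0.01  0.3  -0.29 -0.   -0.98 -1.1 ]
cm [-0.15 -0.06  0.99]
```

>>> carry_out(deltas=[[[0,0,0.3,0,0,0],[0,0,0.6,0,0,0],[0,0,0.9,0,0,0],[0,0,1.1,0,0,0],[0,0,1.1,0,0,0]]])

```text
time: 7.0
tool_pos: [516.0, -162.6, 168.7]
ee_rot: [-0.0, -0.228, 0.974, 0.0]
contact_force: [0.7, 1.8, -1.5]
opening: 0.239
gripper_force: 59.2
```

Run:
```python
from h import *
to([517.7,-162.4,160])
```

```text
t 7.0 pos [ 516.  -162.6  168.7] F [ 0.7  1.8 -1.5] T [ 0.28 -0.07 -0.01] op 0.239 gf 59.2 rv [-2.283e-01  9.736e-01  1.000e-04 -3.000e-04] j [-0.01  0.31 -0.31 -0.   -0.95 -1.1 ]
cm [-0.16 -0.06  0.87]
```

>>> carry_out(deltas=[[[-0.03,0.05,0.2,0,0,0],[-0.03,0.05,0.4,0,0,0],[-0.03,0.05,0.6,0,0,0],[-0.03,0.05,0.8,0,0,0],[-0.03,0.05,1,0,0,0],[-0.03,0.05,1.2,0,0,0],[-0.03,0.05,1.2,0,0,0]]])

```text
time: 7.58
tool_pos: [516.4, -162.1, 157.5]
ee_rot: [0.0, -0.228, 0.974, -0.0]
contact_force: [-0.6, 1.2, 2.9]
opening: 0.243
gripper_force: 59.8
```

Run:
```python
from h import *
st()
```

```text
t 7.58 pos [ 516.4 -162.1  157.5] F [-0.6  1.2  2.9] T [0.26 0.37 0.02] op 0.243 gf 59.8 rv [-2.284e-01  9.736e-01 -2.000e-04  2.000e-04] j [-0.    0.33 -0.32  0.   -0.92 -1.11]
```

>>> carry_out(deltas=[[[0,0,0.15,0,0,0],[0,0,0.3,0,0,0],[0,0,0.45,0,0,0],[0,0,0.6,0,0,0],[0,0,0.6,0,0,0]]])

```text
time: 8.0
tool_pos: [516.3, -162.1, 151.0]
ee_rot: [0.0, -0.228, 0.974, -0.0]
contact_force: [-0.6, 0.9, 2.7]
opening: 0.242
gripper_force: 59.7
```

>>> carry_out(deltas=[[[0,0,0.1,0,0,0],[0,0,0.2,0,0,0],[0,0,0.2,0,0,0]]])

```text
time: 8.25
tool_pos: [516.3, -162.1, 149.2]
ee_rot: [0.0, -0.228, 0.974, -0.0]
contact_force: [-0.2, 0.4, 3.2]
opening: 0.244
gripper_force: 59.7
```

>>> carry_out(deltas=[[[0,0,0.1,0,0,0],[0,0,0.1,0,0,0]]])

```text
time: 8.42
tool_pos: [516.3, -162.1, 148.2]
ee_rot: [0.0, -0.228, 0.974, -0.0]
contact_force: [-0.7, -0.1, 3.7]
opening: 0.244
gripper_force: 59.7
```

>>> carry_out(deltas=[[[0,0,0.1,0,0,0],[0,0,0.1,0,0,0]]])

```text
time: 8.58
tool_pos: [516.5, -162.1, 148.1]
ee_rot: [0.0, -0.229, 0.974, -0.0]
contact_force: [-2.3, 0.9, 8.3]
opening: 0.239
gripper_force: 60.3
```

>>> carry_out(deltas=[[[0,0,0.1,0,0,0],[0,0,0.1,0,0,0]]])

```text
time: 8.75
tool_pos: [516.7, -162.1, 148.0]
ee_rot: [0.001, -0.229, 0.973, -0.0]
contact_force: [-2.5, 1.6, 11.4]
opening: 0.244
gripper_force: 60.9
```

>>> carry_out(deltas=[[[0,0,0.05,0,0,0],[0,0,0.05,0,0,0]]])

```text
time: 8.92
tool_pos: [516.8, -162.1, 148.0]
ee_rot: [0.001, -0.229, 0.973, -0.001]
contact_force: [-2.4, 2.6, 14.3]
opening: 0.241
gripper_force: 61.2
```

The rod stopped rigidly at TCP z 148, about 20 mm short, so this tube is jammed. I'll pull it out and try the next one.

>>> carry_out(deltas=[[[0,0,-1,0,0,0],[0,0,-3,0,0,0],[0,0,-5,0,0,0],[0,0,-5.5,0,0,0],[0,0,-5.5,0,0,0],[0,0,-5.5,0,0,0]]])

```text
time: 9.42
tool_pos: [515.4, -161.8, 199.5]
ee_rot: [-0.001, -0.228, 0.974, 0.001]
contact_force: [-0.4, -0.2, -2.4]
opening: 0.242
gripper_force: 59.3
```

Run:
```python
from h import *
to([539.2,-200.9,200])
```

```text
t 9.42 pos [ 515.4 -161.8  199.5] F [-0.4 -0.2 -2.4] T [-0.01 -0.01 -0.  ] op 0.242 gf 59.3 rv [-2.280e-01  9.736e-01  7.000e-04 -8.000e-04] j [-0.    0.28 -0.27 -0.   -1.02 -1.11]
cm [-0.39 -4.56 -0.05]
```

>>> carry_out(deltas=[[[-0.1,-1.5,0,0,0,0],[-0.3,-3.2,0,0,0,0],[-0.4,-4.5,0,0,0,0],[-0.4,-4.55,0,0,0,0],[-0.4,-4.55,0,0,0,0],[-0.4,-4.55,0,0,0,0],[-0.4,-4.55,0,0,0,0]]])

```text
time: 10.0
tool_pos: [539.5, -200.6, 200.3]
ee_rot: [-0.0, -0.228, 0.974, 0.0]
contact_force: [-0.4, 0.6, -0.8]
opening: 0.245
gripper_force: 59.2
```

Run:
```python
from h import *
to([539.2,-200.9,178])
```

```text
t 10.0 pos [ 539.5 -200.6  200.3] F [-0.4  0.6 -0.8] T [ 0.06 -0.01  0.01] op 0.245 gf 59.2 rv [-2.284e-01  9.736e-01  3.000e-04 -5.000e-04] j [-0.07  0.34 -0.18 -0.   -1.05 -1.03]
cm [ 0.04 -0.02  2.23]
```

>>> carry_out(deltas=[[[0,0,0.6,0,0,0],[0,0,1.2,0,0,0],[0,0,1.5,0,0,0],[0,0,1.7,0,0,0],[0,0,1.9,0,0,0],[0,0,2.1,0,0,0],[0,0,2.1,0,0,0]]])

```text
time: 10.58
tool_pos: [539.8, -200.9, 179.3]
ee_rot: [-0.0, -0.228, 0.974, 0.0]
contact_force: [-0.1, -0.6, -1.3]
opening: 0.245
gripper_force: 59.2
```

>>> carry_out(deltas=[[[0,0,0.3,0,0,0],[0,0,0.6,0,0,0],[0,0,0.9,0,0,0],[0,0,1,0,0,0],[0,0,1,0,0,0]]])

```text
time: 11.0
tool_pos: [539.9, -201.0, 169.3]
ee_rot: [-0.0, -0.228, 0.974, 0.0]
contact_force: [-0.2, 0.0, -1.4]
opening: 0.244
gripper_force: 59.4
```

Cleanly in. I'll press on past the follower.

>>> carry_out(deltas=[[[0,0,0.2,0,0,0],[0,0,0.4,0,0,0],[0,0,0.6,0,0,0],[0,0,0.8,0,0,0],[0,0,1,0,0,0],[0,0,1.2,0,0,0],[0,0,1.4,0,0,0],[0,0,1.6,0,0,0],[0,0,1.8,0,0,0],[0,0,1.9,0,0,0],[0,0,1.9,0,0,0]]])

```text
time: 11.92
tool_pos: [540.2, -201.0, 152.1]
ee_rot: [0.0, -0.229, 0.974, -0.0]
contact_force: [-1.9, 1.8, 4.9]
opening: 0.24
gripper_force: 60.2
```

>>> carry_out(deltas=[[[0,0,0.1,0,0,0],[0,0,0.2,0,0,0],[0,0,0.2,0,0,0]]])

```text
time: 12.17
tool_pos: [540.2, -201.0, 150.3]
ee_rot: [0.0, -0.229, 0.974, -0.0]
contact_force: [-2.9, 2.0, 6.3]
opening: 0.246
gripper_force: 60.3
```

>>> carry_out(deltas=[[[0,0,0.1,0,0,0],[0,0,0.1,0,0,0]]])

```text
time: 12.33
tool_pos: [540.2, -201.0, 149.4]
ee_rot: [0.0, -0.229, 0.973, -0.0]
contact_force: [-2.1, 3.3, 7.7]
opening: 0.241
gripper_force: 60.4
```

>>> carry_out(deltas=[[[0,0,0.1,0,0,0],[0,0,0.1,0,0,0]]])

```text
time: 12.5
tool_pos: [540.2, -201.0, 148.4]
ee_rot: [0.0, -0.229, 0.974, -0.0]
contact_force: [-3.1, 2.3, 7.1]
opening: 0.239
gripper_force: 60.4
```

>>> carry_out(deltas=[[[0.01,0.05,0.1,0,0,0],[0.01,0.05,0.1,0,0,0]]])

```text
time: 12.67
tool_pos: [540.2, -200.8, 148.1]
ee_rot: [0.001, -0.229, 0.973, -0.001]
contact_force: [-2.9, 1.6, 9.5]
opening: 0.24
gripper_force: 60.8
```

>>> carry_out(deltas=[[[0,0,0.1,0,0,0],[0,0,0.1,0,0,0]]])

```text
time: 12.83
tool_pos: [540.4, -200.9, 148.0]
ee_rot: [0.001, -0.229, 0.973, -0.001]
contact_force: [-3.7, 3.0, 12.8]
opening: 0.242
gripper_force: 61.4
```

>>> carry_out(deltas=[[[0,0,0.05,0,0,0],[0,0,0.05,0,0,0]]])

```text
time: 13.0
tool_pos: [540.4, -200.9, 148.0]
ee_rot: [0.001, -0.229, 0.973, -0.001]
contact_force: [-5.7, 3.1, 15.4]
opening: 0.243
gripper_force: 61.5
```

This one stops hard at 148 as well, so it is jammed. On to the third tube.

>>> carry_out(deltas=[[[0,0,-1,0,0,0],[0,0,-3,0,0,0],[0,0,-5,0,0,0],[0,0,-5.5,0,0,0],[0,0,-5.5,0,0,0],[0,0,-5.5,0,0,0]]])

```text
time: 13.5
tool_pos: [539.4, -200.5, 198.6]
ee_rot: [-0.0, -0.228, 0.974, 0.0]
contact_force: [-0.1, 0.6, -3.0]
opening: 0.24
gripper_force: 59.3
```

Run:
```python
from h import *
to([494.7,-201,200])
```

```text
t 13.5 pos [ 539.4 -200.5  198.6] F [-0.1  0.6 -3. ] T [0.04 0.05 0.01] op 0.24 gf 59.3 rv [-2.281e-01  9.736e-01  4.000e-04 -2.000e-04] j [-0.07  0.34 -0.18 -0.   -1.05 -1.04]
cm [ 4.03  1.94 -0.14]
```

>>> carry_out(deltas=[[[1.4,0.7,-0.1,0,0,0],[2.8,1.4,-0.1,0,0,0],[3.9,1.9,-0.1,0,0,0],[4.03,1.94,-0.1,0,0,0],[4.03,1.94,-0.1,0,0,0],[4.03,1.94,-0.1,0,0,0],[4.03,1.94,-0.1,0,0,0]]])

```text
time: 14.08
tool_pos: [495.6, -201.1, 199.8]
ee_rot: [-0.0, -0.228, 0.974, 0.0]
contact_force: [0.3, -0.2, -2.0]
opening: 0.239
gripper_force: 59.3
```

Run:
```python
from h import *
to([494.7,-201,178])
```

```text
t 14.08 pos [ 495.6 -201.1  199.8] F [ 0.3 -0.2 -2. ] T [ 0.02 -0.06  0.01] op 0.239 gf 59.3 rv [-2.284e-01  9.736e-01  0.000e+00 -2.000e-04] j [-0.08  0.27 -0.28  0.   -1.02 -1.03]
cm [0.07 0.05 2.18]
```

>>> carry_out(deltas=[[[0.05,0.03,0.6,0,0,0],[0.05,0.03,1.2,0,0,0],[0.05,0.03,1.5,0,0,0],[0.05,0.03,1.7,0,0,0],[0.05,0.03,1.9,0,0,0],[0.05,0.03,2.1,0,0,0],[0.05,0.03,2.1,0,0,0]]])

```text
time: 14.67
tool_pos: [494.2, -201.0, 178.9]
ee_rot: [-0.0, -0.228, 0.974, 0.0]
contact_force: [-0.2, -0.2, -2.3]
opening: 0.243
gripper_force: 59.3
```

>>> carry_out(deltas=[[[0,0,0.3,0,0,0],[0,0,0.6,0,0,0],[0,0,0.9,0,0,0],[0,0,1,0,0,0],[0,0,1,0,0,0]]])

```text
time: 15.08
tool_pos: [494.2, -201.1, 168.9]
ee_rot: [-0.0, -0.228, 0.974, 0.0]
contact_force: [-0.9, -0.1, -2.5]
opening: 0.242
gripper_force: 59.3
```

>>> carry_out(deltas=[[[0,0,0.2,0,0,0],[0,0,0.4,0,0,0],[0,0,0.6,0,0,0],[0,0,0.8,0,0,0],[0,0,1,0,0,0],[0,0,1.2,0,0,0],[0,0,1.4,0,0,0],[0,0,1.6,0,0,0],[0,0,1.8,0,0,0],[0,0,1.9,0,0,0],[0,0,1.9,0,0,0]]])

```text
time: 16.0
tool_pos: [494.5, -201.1, 150.4]
ee_rot: [0.0, -0.228, 0.974, -0.0]
contact_force: [-0.9, 0.7, 3.9]
opening: 0.246
gripper_force: 60.0
```

>>> carry_out(deltas=[[[0,0,0.1,0,0,0],[0,0,0.2,0,0,0],[0,0,0.3,0,0,0],[0,0,0.3,0,0,0]]])

```text
time: 16.33
tool_pos: [494.5, -201.2, 147.2]
ee_rot: [0.0, -0.228, 0.974, -0.0]
contact_force: [-0.4, 0.8, 3.3]
opening: 0.245
gripper_force: 60.0
```

>>> carry_out(deltas=[[[0,0,0.1,0,0,0],[0,0,0.2,0,0,0],[0,0,0.2,0,0,0]]])

```text
time: 16.58
tool_pos: [494.5, -201.2, 145.1]
ee_rot: [0.0, -0.228, 0.974, -0.0]
contact_force: [-0.1, -0.2, 3.4]
opening: 0.241
gripper_force: 60.0
```

>>> carry_out(deltas=[[[0,0,0.1,0,0,0],[0,0,0.1,0,0,0]]])

```text
time: 16.75
tool_pos: [494.5, -201.1, 144.2]
ee_rot: [0.0, -0.228, 0.974, -0.0]
contact_force: [-0.7, 0.5, 3.9]
opening: 0.244
gripper_force: 60.0
```

It passed 148 without a stop, so this tube is clear. I'll take it down to home.

>>> carry_out(deltas=[[[0,0,0.2,0,0,0],[0,0,0.4,0,0,0],[0,0,0.6,0,0,0],[0,0,0.8,0,0,0],[0,0,1,0,0,0],[0,0,1.2,0,0,0],[0,0,1.4,0,0,0],[0,0,1.4,0,0,0]]])

```text
time: 17.42
tool_pos: [494.4, -201.1, 129.8]
ee_rot: [-0.0, -0.228, 0.974, 0.0]
contact_force: [1.0, -0.2, 0.5]
opening: 0.236
gripper_force: 59.6
```

>>> carry_out(deltas=[[[0,0,0.1,0,0,0],[0,0,0.1,0,0,0]]])

```text
time: 17.58
tool_pos: [494.4, -201.1, 129.1]
ee_rot: [-0.0, -0.228, 0.974, 0.0]
contact_force: [-0.5, -0.8, 2.2]
opening: 0.244
gripper_force: 59.7
```

>>> carry_out(deltas=[[[0,0,0.1,0,0,0],[0,0,0.1,0,0,0]]])

```text
time: 17.75
tool_pos: [494.4, -201.1, 128.2]
ee_rot: [0.0, -0.228, 0.974, -0.0]
contact_force: [-1.0, 0.4, 2.8]
opening: 0.244
gripper_force: 59.7
```

>>> carry_out(deltas=[[[0,0,0.1,0,0,0],[0,0,0.1,0,0,0]]])

```text
time: 17.92
tool_pos: [494.6, -201.2, 128.1]
ee_rot: [0.0, -0.229, 0.974, -0.0]
contact_force: [-1.3, 0.9, 8.1]
opening: 0.239
gripper_force: 60.5
```

>>> carry_out(deltas=[[[0,0,0.1,0,0,0],[0,0,0.1,0,0,0]]])

```text
time: 18.08
tool_pos: [494.9, -201.2, 128.1]
ee_rot: [0.0, -0.229, 0.973, -0.0]
contact_force: [-1.6, 2.6, 12.5]
opening: 0.239
gripper_force: 61.1
```

Hard stop at 128: the rod is fully home. Now I'll relieve the push, release and lift away.

>>> carry_out(deltas=[[[0,0,-0.15,0,0,0],[0,0,-0.15,0,0,0]]])

```text
time: 18.25
tool_pos: [494.4, -201.0, 128.1]
ee_rot: [0.0, -0.228, 0.974, 0.0]
contact_force: [-1.4, 1.6, 5.8]
opening: 0.24
gripper_force: 60.1
```

>>> carry_out(deltas=[[[0,0,0,0,0,0],[0,0,0,0,0,0],[0,0,0,0,0,0],[0,0,0,0,0,0],[0,0,0,0,0,0],[0,0,0,0,0,0],[0,0,0,0,0,0],[0,0,0,0,0,0]]], claw=1)

```text
time: 18.92
tool_pos: [494.4, -201.1, 127.7]
ee_rot: [-0.0, -0.228, 0.974, 0.0]
contact_force: [-0.3, 0.8, -0.0]
opening: 0.997
gripper_force: 0.0
```

>>> carry_out(deltas=[[[0,0,-1,0,0,0],[0,0,-3,0,0,0],[0,0,-6,0,0,0],[0,0,-9,0,0,0],[0,0,-11,0,0,0],[0,0,-11,0,0,0],[0,0,-11,0,0,0],[0,0,-11,0,0,0]]])

```text
time: 19.58
tool_pos: [493.9, -200.9, 237.6]
ee_rot: [-0.0, -0.228, 0.974, 0.0]
contact_force: [0.3, 0.1, -0.5]
opening: 1.003
gripper_force: 0.0
```

Run:
```python
from h import *
st(); im=shot('scene'); save(im,'pics/s2.png',(140,150,260,270),4)
```

```text
t 19.58 pos [ 493.9 -200.9  237.6] F [ 0.3  0.1 -0.5] T [0.01 0.05 0.02] op 1.003 gf 0.0 rv [-2.283e-01  9.736e-01  3.000e-04 -2.000e-04] j [-0.08  0.24 -0.23 -0.   -1.11 -1.03]
```

View pics/s2.png

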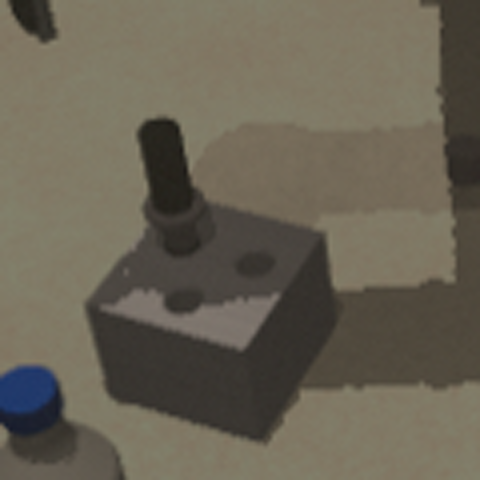

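The picture shows the rod standing free in the third tube, around (175,190) in the crop. The guard is a short way above the mouth, and the gripper is clear. I'm handing in.

```bash
python3 -c "
from rig import manip
print(manip.sign_off())"
```

```text
the job is handed in; nothing more can be done
None
```

I handed the job in with the rod standing free and fully home in the third tube I tried (the one nearest the robot); the other two each stopped hard 20 mm short, so they are jammed.

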